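# Clamp a tube block on the bench shaker

## Task

Put the aluminium tube block upright on the shaker's platform and slide it gently home into the corner, one short end flat against the side stop and one long side against both screw heads of the end stop (by the clamp); finish by pressing it against the end stop with a steady 12 to 20 N for about a second, clamp still open. Then push the toggle clamp's handle down over centre until it lies on its stop and the rubber pad holds the block in that corner. Never shove the block against a stop with more than 25 N or press the clamp or the shaker with more than 30 N, and leave the bottles and the corked jar alone.

Things in the scene. Friction and masses are not known exactly. Their poses are not given: they have to be found in the camera images.
- block: Loose bare-aluminium tube block, 80 (its x) x 50 (its y) x 40 mm high (z), 0.3 to 0.5 kg, four blind 12 mm holes in its top near the corners and a plain middle; the two ends are alike. Origin: centre of its underside. It starts on the bench beside the shaker.
- shaker: Fixed bench shaker, white, aluminium platform 180 (x) x 250 (y) mm, its flat top 75 mm above the bench. Origin: centre of its underside. Carries two stops and the toggle clamp (handle to +y). With the block home, the block's origin is at x 0, y -47 +- 7 (as the end stop's screws are set), z 75 mm, its long side along x, either way round. Clamp frame: x -25..25, y -4..58 mm, 135 mm high.
- end_stop: Fixed aluminium bar, 90 (x) x 10 (y) x 25 mm high, on the platform in front of the clamp; origin: centre of its underside; axes as the shaker's. Two adjusting screws with 12 mm round heads, at x +-30 mm, stick out of its -y face; the block's long side rests on the heads. They are set alike, anew each time: heads at y = -22 +- 7 mm in the shaker's frame. They do not yield.
- side_stop: Fixed aluminium bar, 12 (x) x 55 (y) x 25 mm high, on the platform; origin: centre of its underside; axes as the shaker's. The block's short end rests on its -x face, which is at x = 40 mm in the shaker's frame.
- pad: Rubber pad, 22 mm across, on a sprung spindle at the end of the clamp arm; origin on the spindle axis, 18 mm above the pad's underside. Open, the arm stands about upright, reaching 190 mm above the bench. Closed, the pad presses the block's top at x 0, y -45 mm of the shaker's frame.
- handle (a joint): Clamp handle angle: 0 open (pointing up and to the shaker's +y, 1.12 rad above level), growing as it is pushed down; dead centre about 0.97, rigid stop 1.08 rad (nearly level). It lowers the clamp arm. Stiff: about 2 N at the grip point to move it; with the block in place up to about 10 N from 0.7 rad on, then it gives way past dead centre onto its stop and stays. Short of that it does not lock.
- handle_grip (a point): Point to push: on the upper face of the handle's black grip, 100 mm from the pivot. The grip is a bar 24 mm wide (along the shaker's x) and 14 mm thick, from 50 to 125 mm from the pivot. Site axes: y outward along the handle, z out of the upper face.
- handle_pivot (a point): The handle's hinge axis, fixed on the clamp at x = 0, y = 40, z = 125 mm in the shaker's frame; the axis runs along the shaker's x. The upper face of the grip lies 7 mm above the line through the pivot.
- bottle_a: Bystander: white plastic jar with blue cap, 64 mm across, 130 mm tall; origin at the centre of its underside.
- bottle_b: Bystander: white plastic bottle with blue cap, 54 mm across, 120 mm tall; origin at the centre of its underside.
- corked_jar: Bystander: brown glass jar with a cork, 52 mm across, 92 mm tall; origin at the centre of its underside.
Not all that is in view belongs to the job. Of the things that look like the block, take the one that is farthest to the robot's right at the start.

How it is judged:
By the outcome, as a careful person would: the job done as asked, in the order asked, and still so for the second after the job is handed in, with the robot touching nothing.
It also fails if it takes over 72 s, if anything falls off the work surface, if the arm or the gripper's body presses on something with over 40 N, if the wrist force passes 120 N, or if a joint passes its speed limit or range.

## Robot

A 6-joint arm with a two-finger parallel gripper is mounted at the origin on the work surface. World frame = base frame: x ahead of the robot, y to its left, z up, the work surface at z = 0. Lengths are in mm, angles in rad, forces in N, time in s.
With the tool pointing down it reaches from about 300 to 775 mm from the base axis. Payload 14.6 kg.
Tool frame: the origin (TCP) lies on the centre line of the jaws, within the pads' length; the fingertips stand 17 mm ahead of it and the grasp point (between the pads) lies 2 mm behind it (r.nose_length is the distance from the TCP to the fingertips, in mm); z points along the fingers, y is the line along which they close (so a half turn about z gives the same grasp; the last joint's range is limited). The gripper opens to 85 mm and grips with 20 to 120 N. Pads are 22 mm wide; open, the fingers measure 114 mm over their backs; the gripper's body (76 mm by 85 mm) begins 54 mm behind the grasp point. The pads swing forward as they close: fully open they stand 13 mm farther back than shut.
Start: joints at [-1.315, 0.3, 1.521, -0, 1.321, -0.067], TCP at [174.466, -521.585, 248.281] pointing down, gripper open.
Joint ranges: [-3.03, 3.03], [-0.79, 2.21], [0.23, 2.52], [-1.04, 4.18], [0, 3.07], [-2.55, 2.55]. Speed limits (rad/s): [2.22, 2.22, 2.57, 3.14, 3.14, 3.14].

## Interface

Orientations are given as a 3x3 rotation matrix whose columns are the frame's x, y, z axes.
In Python, from cell import get_obs, vision, r gives the robot as it stands.
- The arm moves only by the tool step_arm, never from a script. Its argument "moves" is a list of rows, each an object with "grip": the closure, from -1 (fully open) to 1 (shut); "xyz": the shift along the tool's x, y, z in units of 0.15 m (1.0 is 0.15 m), a list of three; "twist": the turn, a rotation vector about the tool's x, y, z in units of pi rad (1.0 is pi rad), a list of three. A call has 1 to 10 rows; each row is the pose to reach, as a shift and turn from the pose commanded when the call began, along the tool's axes at that moment, turning the shorter way round; what a row does not reach only later rows make up. A row lasts 1/10 s, in which the tool goes at most 50 mm and 8.59 degrees, less where a joint would pass 70% of its speed; a pose out of reach is approached as far as the arm can. A call with a number of a shift or a turn outside -1 to 1 is refused whole. A call with a gripper value outside its range is refused whole. The fingers move at their own pace and stop on an object; "newtons" is the grip in N (left out, the last holds). Time passes only in rows, so rows that repeat a pose let the fingers close. It gives the time, the measured TCP pose, the force, the opening and the grip force at its end, in the units of the state.
- get_obs(): the state, without advancing time (a new reading comes with each control period).
- vision.snapshot(name): name is "side" or "top" or "wrist"; returns the picture (480x640x3 uint8, red, green, blue); there is no depth.
- vision.get_calibration(name): a dict with "vfov" (degrees; the focal length in pixels is half the picture's height over the tangent of half this angle, whatever the lens; pixels are square), "cx", "cy" (the principal point, pixels), "pose" (4x4, takes a point from camera to world coordinates). Camera axes: x right, y up, looking along -z (the intrinsics and any distortion apply to the point x, -y, -z); pixel columns grow to the right and rows downward; lengths in mm; the calibration is good to about 2 mm. A picture is of the moment at which its call begins: read the wrist's pose just before it. get_calibration takes no time and is no camera call; for the wrist camera it gives the pose at the moment of the call.
- r.sign_off(): hands the job in; it is judged then, once.
The state is a dict: "clock": time; "qpos": joint angles; "joint_vel": joint speeds; "joint_torque": joint torques, N m; "tcp_pos": TCP position; "tcp_rot": TCP orientation; "force": force on the tool from outside, world axes, zero at the start; "wrist_torque": the same for the moment, N m; "grip_width": finger opening in mm; "gripper_force": force on a finger pad.
Only numpy, scipy, OpenCV 4.12 (cv2) and the standard library are available. Lean on these libraries where they do the work, as an engineer would, in place of code of your own. Each camera call takes 0.05 s, during which the arm holds its last target. There are 200 camera calls.

## Working session

There is one attempt and no reset: what is moved stays moved. The work goes in short steps, Python scripts to look and compute and a tool call to move; the robot and the scene stay as the last step left them, time stands still between calls to the robot, and variables do not carry over. Pictures are saved under pics/ and viewed, at most 10 in all, crops included, and the job is handed in when it is done.

Besides the shell and the picture viewer there is one more tool, called after "Request:" as name(argument=value, ...) on one line, values as JSON. step_arm: Moves the arm, as the interface text tells. Its arguments: {"type":"object","properties":{"moves":{"type":"array"},"newtons":{"type":"number"}},"required":["moves"]}

```bash
mkdir -p pics; ls
python3 - <<'E'
from cell import get_obs, vision, r
import cv2,numpy as np
np.set_printoptions(precision=4,suppress=True)
o=get_obs();print(o['clock'],o['tcp_pos'],o['tcp_rot'],o['force'],o['grip_width'])
for n in ['side','top']:
    c=vision.get_calibration(n);print(n,c)
    cv2.imwrite(f'pics/{n}0.png',vision.snapshot(n)[:,:,::-1])
print(vision.get_calibration('wrist'))
E
```

```text
pics
0.0 [ 174.4037 -521.3764  247.7045] [[ 0.9483  0.3172 -0.0003]
 [ 0.3172 -0.9483  0.0011]
 [ 0.0001 -0.0012 -1.    ]] [ 0.9088 -0.1758  0.1526] 85.71247847713012
side {'vfov': 51.56270920406318, 'cx': 327.6064358267378, 'cy': 234.99272575070037, 'pose': array([[   0.9996,    0.0278,   -0.0045,  552.8926],
       [  -0.0202,    0.595 ,   -0.8035, -837.1106],
       [  -0.0197,    0.8033,    0.5953,  760.5159],
       [   0.    ,    0.    ,    0.    ,    1.    ]])}
top {'vfov': 50.023508701995524, 'cx': 321.6194444273059, 'cy': 251.87532013466247, 'pose': array([[  -0.0019,    0.997 ,   -0.0769,  464.1259],
       [  -1.    ,   -0.002 ,   -0.0012,   44.3785],
       [  -0.0013,    0.0769,    0.997 , 1417.3012],
       [   0.    ,    0.    ,    0.    ,    1.    ]])}
{'vfov': 69.86248660938534, 'cx': 318.3221007824075, 'cy': 240.16054923285074, 'pose': array([[   0.3168,    0.9081,    0.2739,  244.4572],
       [  -0.9485,    0.304 ,    0.0893, -497.9853],
       [  -0.0022,   -0.2881,    0.9576,  373.6741],
       [   0.    ,    0.    ,    0.    ,    1.    ]])}
```

View pics/top0.png

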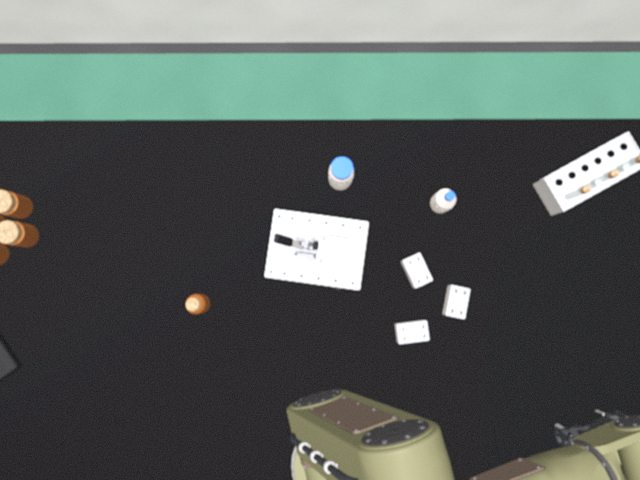

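View pics/side0.png

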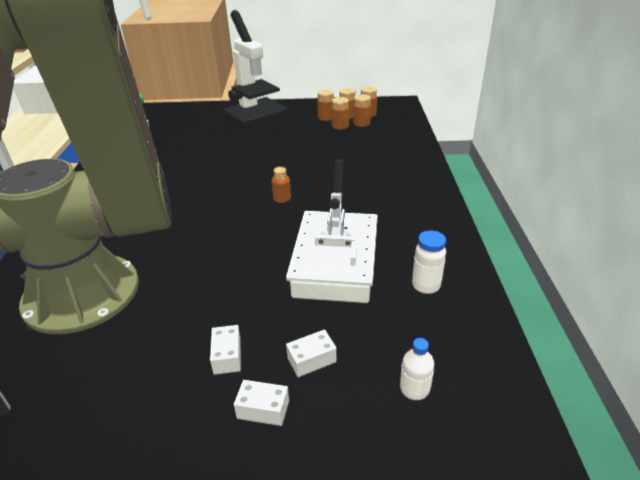

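Top picture: three look-alike blocks at (417,270), (457,302), (412,332). The robot's right is image right, so I take (457,302), which is (262,400) in the side view. Shaker is at (317,250), its clamp handle pointing image-left (+y). Bottles are at (341,173) and (444,200), the corked jar at (198,304).

```bash
cat > h.py <<'E'
import cv2,numpy as np
from cell import get_obs,vision,r
np.set_printoptions(precision=3,suppress=True)
def ray(c,uv,z):
    uv=np.atleast_2d(uv).astype(float); f=240/np.tan(np.radians(c['vfov']/2))
    d=np.c_[(uv[:,0]-c['cx'])/f,-(uv[:,1]-c['cy'])/f,-np.ones(len(uv))]@c['pose'][:3,:3].T
    o=c['pose'][:3,3]; return (o+d*((z-o[2])/d[:,2])[:,None])
def proj(c,P):
    P=np.atleast_2d(P); f=240/np.tan(np.radians(c['vfov']/2))
    q=(P-c['pose'][:3,3])@c['pose'][:3,:3]
    return np.c_[c['cx']+f*q[:,0]/-q[:,2], c['cy']-f*q[:,1]/-q[:,2]]
def blob(img,seed,thr):
    m=(img.min(2)>thr).astype(np.uint8); m=cv2.morphologyEx(m,cv2.MORPH_CLOSE,np.ones((3,3)))
    n,l,s,c=cv2.connectedComponentsWithStats(m); k=l[seed[1],seed[0]]
    return (l==k).astype(np.uint8),s[k]
def show(name,img,box,k,fn):
    x0,y0,x1,y1=box; cv2.imwrite(fn,cv2.resize(img[y0:y1,x0:x1,::-1],None,fx=k,fy=k,interpolation=cv2.INTER_CUBIC))
E
python3 - <<'E'
from h import *
t=cv2.imread('pics/top0.png');s=cv2.imread('pics/side0.png')
ct=vision.get_calibration('top')
for nm,seed,z in [('block',(457,302),40),('shaker',(335,265),75)]:
    m,st=blob(t,seed,120); cs=max(cv2.findContours(m,0,2)[0],key=cv2.contourArea)
    rc=cv2.minAreaRect(cs);b=ray(ct,cv2.boxPoints(rc),z);print(nm,st,rc);print(b,b.mean(0))
    e=np.diff(np.r_[b,b[:1]],axis=0)[:,:2];print(np.hypot(*e.T),np.degrees(np.arctan2(e[:,1],e[:,0])))
out=np.hstack([cv2.resize(t[225:350,250:480],None,fx=3,fy=3,interpolation=2)])
cv2.imwrite('pics/top_crop.png',out)
E
```

```text
block [443 284  28  36 782] ((456.25201416015625, 301.364013671875), (24.060094833374023, 33.00436782836914), 10.30484676361084)
[[ 400.104 -272.358   40.   ]
 [ 486.277 -289.834   40.   ]
 [ 474.684 -352.785   40.   ]
 [ 388.628 -335.02    40.   ]] [ 437.423 -312.499   40.   ]
[87.926 64.01  87.871 63.704] [ -11.464 -100.434  168.336   79.621]
shaker [ 264  208  106   83 6812] ((316.5440368652344, 249.0177764892578), (98.28041076660156, 71.28612518310547), 7.943472385406494)
[[500.806 199.087  75.   ]
 [686.651 174.404  75.   ]
 [650.056 -81.742  75.   ]
 [465.018 -54.428  75.   ]] [575.633  59.33   75.   ]
[187.477 258.747 187.043 256.029] [ -7.566 -98.131 171.603  81.965]
```

View pics/top_crop.png

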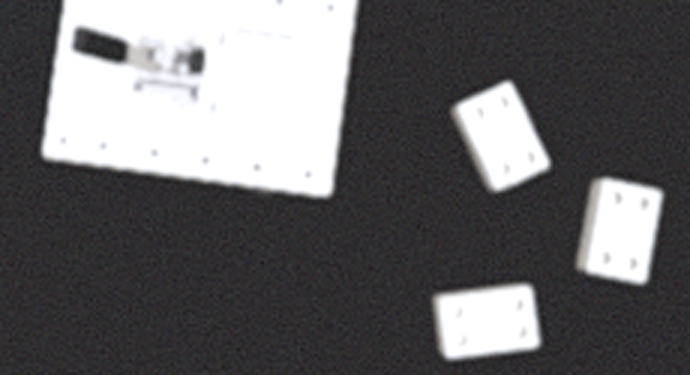

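```bash
cat >> h.py <<'E'
from scipy.spatial.transform import Rotation as R
def to(p,yaw,c=None):
    "units for a pose: tool down, tool x at yaw, from the measured pose"
    o=get_obs(); A=np.array(o['tcp_rot']); x=[np.cos(yaw),np.sin(yaw),0]; z=[0,0,-1.]; B=np.c_[x,np.cross(z,x),z]
    d=A.T@(np.array(p)-o['tcp_pos'])/150; w=R.from_matrix(A.T@B).as_rotvec()/np.pi
    print('xyz',d,'twist',w,'rows>=',max(np.linalg.norm(d)*3,np.linalg.norm(w)*180/8.59))
E
python3 -c "
from h import *
to([420,-314,200],-0.17)"
```

```text
xyz [ 1.991 -0.792  0.319] twist [-0.     0.     0.157] rows>= 6.4994905849205695
```

Request:
step_arm(moves=[{"grip":-1,"xyz":[0.33,-0.13,0],"twist":[0,0,0.04]},{"grip":-1,"xyz":[0.66,-0.26,0],"twist":[0,0,0.08]},{"grip":-1,"xyz":[1.0,-0.4,0],"twist":[0,0,0.12]},{"grip":-1,"xyz":[1.0,-0.4,0],"twist":[0,0,0.157]}])

```text
clock: 0.5
tcp_pos: [300.3, -414.3, 248.2]
tcp_rot: [[0.985, -0.171, 0.0], [-0.171, -0.985, 0.001], [0.0, -0.001, -1.0]]
force: [-0.1, -1.1, 0.3]
grip_width: 85.2
gripper_force: 0.0
```

```bash
python3 -c "
from h import *
to([420,-314,200],-0.17)"
```

```text
xyz [ 0.671 -0.795  0.322] twist [-0.    -0.    -0.001] rows>= 3.268743995081593
```

Request:
step_arm(moves=[{"grip":-1,"xyz":[0.22,-0.26,0.1],"twist":[0,0,0]},{"grip":-1,"xyz":[0.44,-0.52,0.2],"twist":[0,0,0]},{"grip":-1,"xyz":[0.67,-0.8,0.32],"twist":[0,0,0]},{"grip":-1,"xyz":[0.67,-0.8,0.32],"twist":[0,0,0]},{"grip":-1,"xyz":[0.67,-0.8,0.32],"twist":[0,0,0]}])

```text
clock: 1.0
tcp_pos: [417.8, -314.6, 199.4]
tcp_rot: [[0.986, -0.167, -0.001], [-0.167, -0.986, 0.001], [-0.002, -0.001, -1.0]]
force: [0.5, 0.5, -0.9]
grip_width: 85.1
gripper_force: 0.0
```

Run:
```python
from h import *
c=vision.get_calibration('wrist');im=vision.snapshot('wrist');cv2.imwrite('pics/w1.png',im[:,:,::-1])
print(get_obs()['tcp_pos'],proj(c,[[437,-315,40]]))
```

```text
[ 417.115 -315.71   200.072] [[315.967 204.328]]
```

View pics/w1.png

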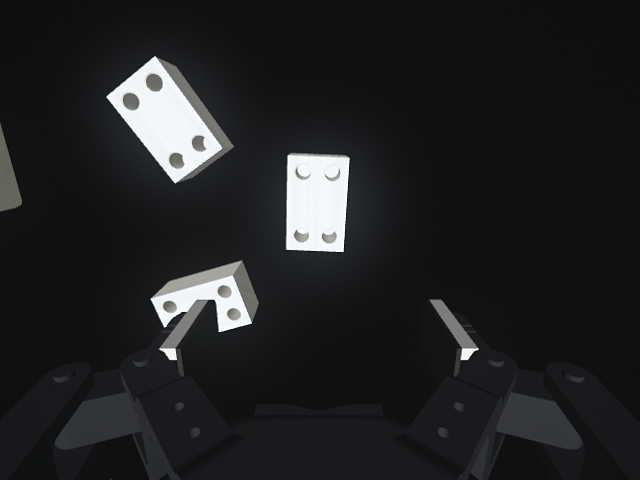

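Wrist picture: the chosen block stands alone, holes up, at (317,203). The other two are at (165,118) and (210,295), clear of it.

Run:
```python
from h import *
im=cv2.imread('pics/w1.png');c=vision.get_calibration('wrist')
m,st=blob(im,(317,203),200); cs=max(cv2.findContours(m,0,2)[0],key=cv2.contourArea)
b=ray(c,cv2.approxPolyDP(cv2.convexHull(cs),8,True)[:,0],40)
print(st,b);e=np.diff(np.r_[b,b[:1]],axis=0)[:,:2];print(b.mean(0),np.hypot(*e.T),np.arctan2(e[:,1],e[:,0]))
to([*b.mean(0)[:2],22],-0.17)
```

```text
[ 287  155   62   97 5266] [[ 479.848 -300.884   40.   ]
 [ 469.332 -348.366   40.   ]
 [ 391.517 -331.73    40.   ]
 [ 401.444 -284.509   40.   ]]
[ 435.535 -316.372   40.   ] [48.632 79.573 48.254 80.095] [-1.789  2.931  1.364 -0.206]
xyz [ 0.123 -0.016  1.187] twist [-0.  0.  0.] rows>= 3.5804656035605618
```

Request:
step_arm(moves=[{"grip":-1,"xyz":[0.12,-0.01,0.3],"twist":[0,0,0.012]},{"grip":-1,"xyz":[0.12,-0.01,0.6],"twist":[0,0,0.012]},{"grip":-1,"xyz":[0.12,-0.01,0.9],"twist":[0,0,0.012]},{"grip":-1,"xyz":[0.12,-0.01,0.99],"twist":[0,0,0.012]}])

```text
clock: 1.45
tcp_pos: [432.7, -317.5, 48.4]
tcp_rot: [[0.978, -0.208, -0.004], [-0.208, -0.978, 0.003], [-0.005, -0.002, -1.0]]
force: [-0.2, 0.7, 0.7]
grip_width: 85.6
gripper_force: 0.0
```

Request:
step_arm(moves=[{"grip":-1,"xyz":[0,0,0.1],"twist":[0,0,0]},{"grip":-1,"xyz":[0,0,0.19],"twist":[0,0,0]},{"grip":0.3,"xyz":[0,0,0.19],"twist":[0,0,0]},{"grip":0.6,"xyz":[0,0,0.19],"twist":[0,0,0]},{"grip":0.6,"xyz":[0,0,0.19],"twist":[0,0,0]},{"grip":0.6,"xyz":[0,0,0.19],"twist":[0,0,0]}], newtons=40)

```text
clock: 2.05
tcp_pos: [435.7, -317.9, 24.7]
tcp_rot: [[0.978, -0.207, 0.002], [-0.207, -0.978, -0.001], [0.002, 0.001, -1.0]]
force: [-0.6, 1.6, 6.6]
grip_width: 49.5
gripper_force: 43.0
```

Request:
step_arm(moves=[{"grip":0.6,"xyz":[0,0,-0.1],"twist":[0,0,0]},{"grip":0.6,"xyz":[0,0,-0.4],"twist":[0,0,0]},{"grip":0.6,"xyz":[0,0,-0.7],"twist":[0,0,0]},{"grip":0.6,"xyz":[0,0,-1.0],"twist":[0,0,0]},{"grip":0.6,"xyz":[0,-0.3,-1.0],"twist":[0,0,0]},{"grip":0.6,"xyz":[0,-0.6,-1.0],"twist":[0,0,0]},{"grip":0.6,"xyz":[0,-0.9,-1.0],"twist":[0,0,0]}])

```text
clock: 2.75
tcp_pos: [462.8, -183.9, 174.6]
tcp_rot: [[0.978, -0.207, 0.001], [-0.207, -0.978, -0.001], [0.001, 0.0, -1.0]]
force: [0.8, -0.2, -3.2]
grip_width: 49.0
gripper_force: 44.1
```

```bash
python3 -c "
from h import *
to([510,-60,260],-0.135)"
```

```text
xyz [ 0.137 -0.873 -0.569] twist [ 0.    -0.    -0.024] rows>= 3.153929206537568
```

Request:
step_arm(moves=[{"grip":0.6,"xyz":[0.03,-0.2,-0.2],"twist":[0,0,0]},{"grip":0.6,"xyz":[0.07,-0.45,-0.4],"twist":[0,0,-0.01]},{"grip":0.6,"xyz":[0.1,-0.7,-0.57],"twist":[0,0,-0.024]},{"grip":0.6,"xyz":[0.14,-0.87,-0.57],"twist":[0,0,-0.024]},{"grip":0.6,"xyz":[0.14,-0.87,-0.57],"twist":[0,0,-0.024]},{"grip":0.6,"xyz":[0.14,-0.87,-0.57],"twist":[0,0,-0.024]}])

```text
clock: 3.35
tcp_pos: [510.1, -61.6, 259.4]
tcp_rot: [[0.991, -0.131, 0.0], [-0.131, -0.991, -0.0], [0.0, 0.0, -1.0]]
force: [0.4, -0.8, -3.7]
grip_width: 49.2
gripper_force: 44.2
```

Run:
```python
from h import *
c=vision.get_calibration('wrist');im=vision.snapshot('wrist');cv2.imwrite('pics/w2.png',im[:,:,::-1])
np.savez('w2c.npz',**c);o=get_obs();print(o['tcp_pos'],o['force'])
```

```text
[510.019 -62.239 259.128] [-0.609 -0.114 -3.762]
```

View pics/w2.png

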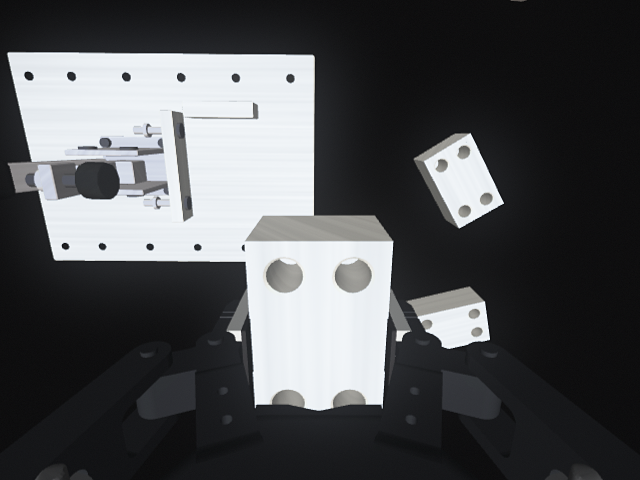

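Picture: the platform's corners are at (9,53), (313,55), (55,261). Side stop is the bar (185..257, 101..119), end stop the bar at (162..190, 110..220) with its dark screw heads at about (182,130) and (186,198), black pad at (97,181).

Run:
```python
from h import *
im=cv2.imread('pics/w2.png');c=dict(np.load('w2c.npz'));c['cx']=float(c['cx'])
g=im.min(2).astype(float)
def edge(pts):  # subpixel-ish: first crossing of 110 along scan
    out=[]
    for a,b in pts:
        n=80;l=np.linspace(a,b,n);v=cv2.remap(g.astype(np.float32),l[:,:1].astype(np.float32),l[:,1:].astype(np.float32),1)[:,0]
        k=np.argmax(v>110); out.append(l[k])
    return np.array(out)
E1=ray(c,edge([((x,40),(x,70)) for x in range(40,300,20)]),75)
E2=ray(c,edge([((x,275),(x,250)) for x in range(65,235,20)]),75)
E3=ray(c,edge([((330,y),(300,y)) for y in range(65,210,10)]),75)
def fit(P):
    vx,vy,x,y=cv2.fitLine(P[:,:2].astype(np.float32),cv2.DIST_HUBER,0,.01,.01)[:,0]; return np.array([x,y]),np.array([vx,vy])
for E in (E1,E2,E3): p,d=fit(E);print(p,np.arctan(d[1]/d[0]))
p1,d1=fit(E1);p2,d2=fit(E2);p3,d3=fit(E3)
th=np.mean([np.arctan(d[1]/d[0]) for d in (d1,d2)])%np.pi-np.pi/2; th=(2*th+np.arctan(d3[1]/d3[0]))/3
X=np.array([np.cos(th),np.sin(th)]);Y=np.array([-X[1],X[0]])
x0=(p1@X+p2@X)/2; y0=p3@Y+125; print('width',(p1-p2)@X,'yaw',th,'origin',X*x0+Y*y0)
O=X*x0+Y*y0; S=lambda P:np.c_[(P[:,:2]-O)@X,(P[:,:2]-O)@Y]
np.savez('shk.npz',O=O,X=X,Y=Y,th=th)
print('sidestop top',S(ray(c,[[185,119],[257,119],[257,102]],100)))
print('endstop top corners',S(ray(c,[[162,110],[183,112],[185,220]],100)))
print('heads',S(ray(c,[[182,130],[186,198]],87)))
cv2.imwrite('pics/es.png',cv2.resize(im[90:240,120:280],None,fx=4.5,fy=4,interpolation=2)[:600,:720])
```

```text
[664.562  47.885] 1.4301704
[492.057 109.376] 1.431672
[597.478 -68.738] -0.14118944
width 179.40894 yaw -0.14031327 origin [575.759  60.57 ]
sidestop top [[ 38.187 -24.346]
 [ 38.655 -80.806]
 [ 51.074 -81.342]]
endstop top corners [[ 44.659  -7.118]
 [ 43.331 -23.32 ]
 [-43.16  -15.92 ]]
heads [[ 30.131 -16.19 ]
 [-26.533 -13.675]]
```

View pics/es.png

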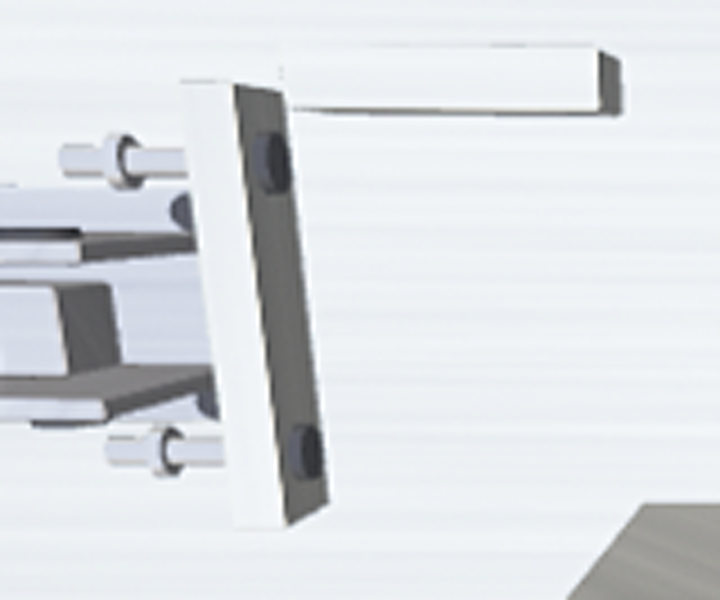

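Shaker pose found; its stops agree within about 1.5 mm.

```bash
cat >> h.py <<'E'
def W(x,y,z):
    s=np.load('shk.npz'); return [*(s['O']+s['X']*x+s['Y']*y),z]
def sh():
    s=np.load('shk.npz');o=get_obs();d=o['tcp_pos'][:2]-s['O'];f=o['force']
    print('t',o['clock'],'shaker tcp',d@s['X'],d@s['Y'],o['tcp_pos'][2],'F',f[:2]@s['X'],f[:2]@s['Y'],f[2],'w',o['grip_width'])
E
python3 - <<'E'
from h import *
s=np.load('shk.npz');c=dict(np.load('w2c.npz'))
for z in (165,185):
    P=ray(c,[[118,181]],z)[:,:2]-s['O'];print(P@s['X'],P@s['Y'])
to(W(-8,-80,115),-0.14);sh()
E
```

```text
[-2.285] [-1.712]
[0.271] [-13.298]
xyz [ 0.269 -0.337  0.961] twist [0.    0.    0.002] rows>= 3.158892788793654
t 3.4 shaker tcp -47.91821176387571 -130.79578083274774 259.12784873926023 F -0.5872840803299658 -0.19790377729497302 -3.7618128252324543 w 49.64467355768903
```

Request:
step_arm(moves=[{"grip":0.6,"xyz":[0.13,-0.17,0.15],"twist":[0,0,0.002]},{"grip":0.6,"xyz":[0.27,-0.34,0.35],"twist":[0,0,0.002]},{"grip":0.6,"xyz":[0.27,-0.34,0.6],"twist":[0,0,0.002]},{"grip":0.6,"xyz":[0.27,-0.34,0.8],"twist":[0,0,0.002]},{"grip":0.6,"xyz":[0.27,-0.34,0.96],"twist":[0,0,0.002]},{"grip":0.6,"xyz":[0.27,-0.34,0.96],"twist":[0,0,0.002]},{"grip":0.6,"xyz":[0.27,-0.34,0.96],"twist":[0,0,0.002]}])

```text
clock: 4.1
tcp_pos: [557.5, -17.6, 115.6]
tcp_rot: [[0.99, -0.14, 0.0], [-0.14, -0.99, -0.0], [0.0, 0.0, -1.0]]
force: [0.3, 0.2, -3.4]
grip_width: 49.7
gripper_force: 44.1
```

```bash
python3 -c "
from h import *
sh();to(W(-8,-80,101),-0.14)"
```

```text
t 4.1 shaker tcp -7.1786080348232835 -79.95842616309605 115.58840414550203 F 0.2735274082852 0.2684564144545699 -3.441005963347675 w 49.65802829880629
xyz [-0.005  0.     0.097] twist [ 0. -0.  0.] rows>= 0.2922314215484179
```

Request:
step_arm(moves=[{"grip":0.6,"xyz":[0,0,0.04],"twist":[0,0,0]},{"grip":0.6,"xyz":[0,0,0.07],"twist":[0,0,0]},{"grip":0.6,"xyz":[0,0,0.085],"twist":[0,0,0]},{"grip":0.6,"xyz":[0,0,0.09],"twist":[0,0,0]},{"grip":0.6,"xyz":[0,0,0.09],"twist":[0,0,0]}])

```text
clock: 4.6
tcp_pos: [557.4, -16.8, 101.4]
tcp_rot: [[0.99, -0.139, 0.0], [-0.139, -0.99, 0.0], [0.0, -0.0, -1.0]]
force: [0.5, -1.0, -3.7]
grip_width: 49.6
gripper_force: 44.2
```

Request:
step_arm(moves=[{"grip":0.6,"xyz":[0,0,0.007],"twist":[0,0,0]},{"grip":0.6,"xyz":[0,0,0.007],"twist":[0,0,0]}])

```text
clock: 4.8
tcp_pos: [557.4, -16.8, 100.2]
tcp_rot: [[0.99, -0.139, 0.0], [-0.139, -0.99, -0.0], [0.0, -0.0, -1.0]]
force: [-0.2, 1.0, -4.2]
grip_width: 49.5
gripper_force: 44.2
```

Request:
step_arm(moves=[{"grip":0.6,"xyz":[0,0,0.007],"twist":[0,0,0]},{"grip":0.6,"xyz":[0,0,0.007],"twist":[0,0,0]}])

```text
clock: 5.0
tcp_pos: [557.5, -16.8, 99.7]
tcp_rot: [[0.99, -0.139, 0.0], [-0.139, -0.99, -0.0], [0.0, -0.0, -1.0]]
force: [-3.9, 0.4, 3.7]
grip_width: 49.5
gripper_force: 45.0
```

Request:
step_arm(moves=[{"grip":0.1,"xyz":[0,0,0],"twist":[0,0,0]},{"grip":-0.45,"xyz":[0,0,0],"twist":[0,0,0]},{"grip":-0.45,"xyz":[0,0,0],"twist":[0,0,0]},{"grip":-0.45,"xyz":[0,0,0],"twist":[0,0,0]}])

```text
clock: 5.4
tcp_pos: [557.5, -16.9, 99.2]
tcp_rot: [[0.99, -0.139, 0.0], [-0.139, -0.99, -0.0], [0.0, -0.0, -1.0]]
force: [-0.3, -0.0, 0.3]
grip_width: 61.4
gripper_force: 0.0
```

Request:
step_arm(moves=[{"grip":-0.45,"xyz":[0,0,-0.15],"twist":[0,0,0]},{"grip":-0.45,"xyz":[0,0,-0.35],"twist":[0,0,0]},{"grip":1,"xyz":[0,0.2,-0.4],"twist":[0,0,0]},{"grip":1,"xyz":[0,0.4,-0.4],"twist":[0,0,0]},{"grip":1,"xyz":[0,0.4,-0.4],"twist":[0,0,0]},{"grip":1,"xyz":[0,0.4,-0.4],"twist":[0,0,0]}])

```text
clock: 6.0
tcp_pos: [549.0, -76.5, 159.1]
tcp_rot: [[0.99, -0.14, -0.0], [-0.14, -0.99, 0.0], [-0.0, -0.0, -1.0]]
force: [0.3, -0.1, 0.3]
grip_width: 3.5
gripper_force: 0.0
```

Run:
```python
from h import *
sh();c=vision.get_calibration('wrist');im=vision.snapshot('wrist');cv2.imwrite('pics/w3.png',im[:,:,::-1]);np.savez('w3c.npz',**c)
to(W(0,-130,105),-0.14)
```

```text
t 6.0 shaker tcp -7.306556133992252 -139.45260058803373 159.0670201541466 F 0.32862237854343374 -0.08024129180890786 0.3029433637441963 w 3.49787328668383
xyz [ 0.049 -0.059  0.36 ] twist [-0.  0.  0.] rows>= 1.1044934141926452
```

View pics/w3.png

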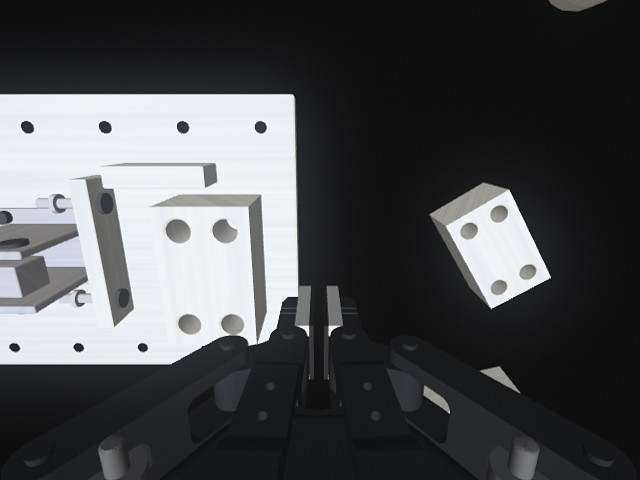

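Request:
step_arm(moves=[{"grip":1,"xyz":[0,0,0.15],"twist":[0,0,0]},{"grip":1,"xyz":[0,0,0.3],"twist":[0,0,0]},{"grip":1,"xyz":[0,0,0.38],"twist":[0,0,0]},{"grip":1,"xyz":[0,-0.05,0.38],"twist":[0,0,0]},{"grip":1,"xyz":[0,-0.08,0.38],"twist":[0,0,0]},{"grip":1,"xyz":[0,-0.11,0.38],"twist":[0,0,0]},{"grip":1,"xyz":[0,-0.14,0.38],"twist":[0,0,0]}])

```text
clock: 6.75
tcp_pos: [552.4, -54.9, 103.1]
tcp_rot: [[0.99, -0.138, 0.001], [-0.138, -0.99, -0.0], [0.001, 0.0, -1.0]]
force: [-1.4, -4.6, 2.2]
grip_width: 0.1
gripper_force: 2.5
```

```bash
python3 -c "
from h import *
sh()"
```

```text
t 6.75 shaker tcp -6.938508567043447 -117.62460549882613 103.09819595207628 F -0.7471768700460051 -4.726280135887978 2.1866348871831884 w 0.06453336223223428
```

Request:
step_arm(moves=[{"grip":1,"xyz":[0,-0.03,0],"twist":[0,0,0]},{"grip":1,"xyz":[0,-0.06,0],"twist":[0,0,0]},{"grip":1,"xyz":[0,-0.09,0],"twist":[0,0,0]},{"grip":1,"xyz":[0,-0.11,0],"twist":[0,0,0]},{"grip":1,"xyz":[0,-0.13,0],"twist":[0,0,0]},{"grip":1,"xyz":[0,-0.14,0],"twist":[0,0,0]}])

```text
clock: 7.35
tcp_pos: [555.2, -34.7, 102.8]
tcp_rot: [[0.99, -0.139, 0.001], [-0.139, -0.99, -0.001], [0.001, 0.0, -1.0]]
force: [-0.8, -5.4, 4.6]
grip_width: -0.1
gripper_force: 2.7
```

```bash
python3 -c "
from h import *
sh()"
```

```text
t 7.35 shaker tcp -7.0065862484291515 -97.2448470845792 102.75497004810035 F -0.028407062873467125 -5.467975646156086 4.57384146214837 w -0.14526480463281763
```

Request:
step_arm(moves=[{"grip":1,"xyz":[0,-0.015,-0.015],"twist":[0,0,0]},{"grip":1,"xyz":[0,-0.03,-0.015],"twist":[0,0,0]},{"grip":1,"xyz":[0,-0.04,-0.015],"twist":[0,0,0]},{"grip":1,"xyz":[0,-0.05,-0.015],"twist":[0,0,0]}])

```text
clock: 7.75
tcp_pos: [555.8, -27.0, 104.2]
tcp_rot: [[0.99, -0.138, -0.0], [-0.138, -0.99, 0.0], [-0.0, -0.0, -1.0]]
force: [-0.6, -1.9, -1.2]
grip_width: 0.0
gripper_force: 0.9
```

```bash
python3 -c "
from h import *
sh()"
```

```text
t 7.75 shaker tcp -7.503360245924883 -89.49843484310782 104.23138628449522 F -0.30253653830740634 -1.9865445465543492 -1.1855976098210799 w 0.011065473842689574
```

Request:
step_arm(moves=[{"grip":1,"xyz":[0,-0.007,0],"twist":[0,0,0]},{"grip":1,"xyz":[0,-0.014,0],"twist":[0,0,0]},{"grip":1,"xyz":[0,-0.02,0],"twist":[0,0,0]}])

```text
clock: 8.05
tcp_pos: [556.3, -24.2, 104.4]
tcp_rot: [[0.99, -0.139, -0.0], [-0.139, -0.99, 0.0], [-0.0, 0.0, -1.0]]
force: [0.9, -1.6, -0.5]
grip_width: 0.0
gripper_force: 0.9
```

Request:
step_arm(moves=[{"grip":1,"xyz":[0,-0.006,0],"twist":[0,0,0]},{"grip":1,"xyz":[0,-0.012,0],"twist":[0,0,0]}])

```text
clock: 8.25
tcp_pos: [556.6, -22.4, 104.4]
tcp_rot: [[0.99, -0.139, -0.0], [-0.139, -0.99, 0.0], [-0.0, -0.0, -1.0]]
force: [-1.2, -2.1, -1.1]
grip_width: 0.1
gripper_force: 0.9
```

Request:
step_arm(moves=[{"grip":1,"xyz":[0,-0.005,0],"twist":[0,0,0]},{"grip":1,"xyz":[0,-0.01,0],"twist":[0,0,0]}])

```text
clock: 8.45
tcp_pos: [556.8, -21.0, 104.4]
tcp_rot: [[0.99, -0.139, 0.0], [-0.139, -0.99, 0.0], [0.0, -0.0, -1.0]]
force: [-0.3, -1.2, -1.0]
grip_width: -0.0
gripper_force: 0.9
```

Request:
step_arm(moves=[{"grip":1,"xyz":[0,-0.005,0],"twist":[0,0,0]},{"grip":1,"xyz":[0,-0.01,0],"twist":[0,0,0]}])

```text
clock: 8.65
tcp_pos: [557.0, -19.5, 104.4]
tcp_rot: [[0.99, -0.139, 0.0], [-0.139, -0.99, 0.0], [0.0, -0.0, -1.0]]
force: [-0.1, -1.8, -1.5]
grip_width: 0.1
gripper_force: 0.9
```

Request:
step_arm(moves=[{"grip":1,"xyz":[0,-0.005,0],"twist":[0,0,0]},{"grip":1,"xyz":[0,-0.005,0],"twist":[0,0,0]}])

```text
clock: 8.85
tcp_pos: [557.1, -18.7, 104.4]
tcp_rot: [[0.99, -0.138, 0.0], [-0.138, -0.99, 0.0], [0.0, -0.0, -1.0]]
force: [-0.2, -1.3, -0.8]
grip_width: 0.0
gripper_force: 0.8
```

Request:
step_arm(moves=[{"grip":1,"xyz":[0,-0.005,0],"twist":[0,0,0]},{"grip":1,"xyz":[0,-0.01,0],"twist":[0,0,0]}])

```text
clock: 9.05
tcp_pos: [557.2, -18.1, 104.5]
tcp_rot: [[0.99, -0.139, -0.0], [-0.139, -0.99, -0.001], [-0.0, 0.001, -1.0]]
force: [-2.9, -13.2, 1.9]
grip_width: -0.1
gripper_force: 6.7
```

Request:
step_arm(moves=[{"grip":1,"xyz":[0,-0.005,0],"twist":[0,0,0]},{"grip":1,"xyz":[0,-0.01,0],"twist":[0,0,0]}])

```text
clock: 9.25
tcp_pos: [557.3, -17.8, 104.7]
tcp_rot: [[0.99, -0.139, -0.001], [-0.139, -0.99, -0.003], [-0.0, 0.003, -1.0]]
force: [-7.0, -22.3, 5.3]
grip_width: -0.1
gripper_force: 11.9
```

Run:
```python
from h import *
sh();c=vision.get_calibration('wrist');im=vision.snapshot('wrist');cv2.imwrite('pics/w4.png',im[:,:,::-1]);np.savez('w4c.npz',**c)
```

```text
t 9.25 shaker tcp -7.335667371553843 -80.16927357594093 104.7498277778814 F -3.812234655101224 -23.058310558978672 5.268579583068546 w -0.06467962792804896
```

View pics/w4.png

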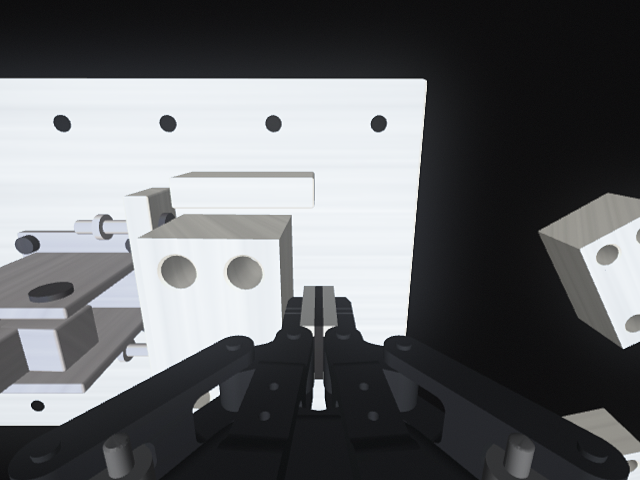

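Block is against both screw heads (contact at TCP y≈-80.7, peak 23 N), with the side stop still about 7 mm off. I back off and go round to push the short end.

Request:
step_arm(moves=[{"grip":1,"xyz":[0,0.05,0],"twist":[0,0,0]},{"grip":1,"xyz":[0,0.2,0],"twist":[0,0,0]},{"grip":1,"xyz":[-0.25,0.2,0],"twist":[0,0.03,0]},{"grip":1,"xyz":[-0.53,0.2,0],"twist":[0,0.06,0]},{"grip":1,"xyz":[-0.53,0.2,0],"twist":[0,0.083,0]},{"grip":1,"xyz":[-0.53,0.2,0],"twist":[0,0.083,0]}])

```text
clock: 9.9
tcp_pos: [473.5, -34.2, 104.7]
tcp_rot: [[0.957, -0.139, 0.256], [-0.134, -0.99, -0.036], [0.259, -0.0, -0.966]]
force: [-0.0, -0.2, 1.2]
grip_width: 0.4
gripper_force: 0.0
```

Run:
```python
from h import *
sh();o=get_obs();print(o['tcp_rot'].T@(np.array(W(-80,-48,102))-o['tcp_pos'])/150)
```

```text
t 9.9 shaker tcp -88.00298886398451 -108.12893447350673 104.65145083187485 F 0.012488669650604467 -0.22197601122519145 1.2089048056836054 w 0.35726353293425556
[ 0.047 -0.401  0.031]
```

Request:
step_arm(moves=[{"grip":1,"xyz":[0,-0.2,0.01],"twist":[0,0,0]},{"grip":1,"xyz":[0,-0.4,0.02],"twist":[0,0,0]},{"grip":1,"xyz":[0.045,-0.4,0.03],"twist":[0,0,0]},{"grip":1,"xyz":[0.077,-0.4,0.039],"twist":[0,0,0]},{"grip":1,"xyz":[0.11,-0.4,0.047],"twist":[0,0,0]},{"grip":1,"xyz":[0.13,-0.4,0.052],"twist":[0,0,0]},{"grip":1,"xyz":[0.13,-0.4,0.052],"twist":[0,0,0]}])

```text
clock: 10.6
tcp_pos: [504.0, 21.4, 101.9]
tcp_rot: [[0.957, -0.14, 0.255], [-0.135, -0.99, -0.036], [0.258, 0.0, -0.966]]
force: [-0.5, 0.4, 0.8]
grip_width: 0.1
gripper_force: 0.0
```

Run:
```python
from h import *
sh()
```

```text
t 10.6 shaker tcp -65.54834025214144 -48.85565113575405 101.92087740720825 F -0.5329419248982897 0.3642145410426388 0.7514910247454165 w 0.12021542849095979
```

Request:
step_arm(moves=[{"grip":1,"xyz":[0.01,0,0.003],"twist":[0,0,0]},{"grip":1,"xyz":[0.02,0,0.005],"twist":[0,0,0]},{"grip":1,"xyz":[0.03,0,0.008],"twist":[0,0,0]},{"grip":1,"xyz":[0.038,0,0.01],"twist":[0,0,0]}])

```text
clock: 11.0
tcp_pos: [509.2, 21.2, 101.9]
tcp_rot: [[0.957, -0.139, 0.255], [-0.134, -0.99, -0.036], [0.257, 0.0, -0.966]]
force: [-4.4, 0.7, 3.0]
grip_width: -0.2
gripper_force: 2.2
```

Request:
step_arm(moves=[{"grip":1,"xyz":[0.006,0,0.0016],"twist":[0,0,0]},{"grip":1,"xyz":[0.012,0,0.003],"twist":[0,0,0]}])

```text
clock: 11.2
tcp_pos: [511.2, 21.0, 101.9]
tcp_rot: [[0.957, -0.138, 0.255], [-0.134, -0.99, -0.036], [0.257, 0.0, -0.966]]
force: [-4.5, 1.4, 2.7]
grip_width: 0.3
gripper_force: 2.1
```

Request:
step_arm(moves=[{"grip":1,"xyz":[0.006,0,0.0016],"twist":[0,0,0]},{"grip":1,"xyz":[0.01,0,0.003],"twist":[0,0,0]}])

```text
clock: 11.4
tcp_pos: [512.8, 20.8, 101.9]
tcp_rot: [[0.957, -0.139, 0.255], [-0.134, -0.99, -0.036], [0.258, 0.0, -0.966]]
force: [-5.3, 0.5, 3.2]
grip_width: 0.1
gripper_force: 2.3
```

Run:
```python
from h import *
sh()
```

```text
t 11.4 shaker tcp -56.7614198751246 -48.231775659519634 101.88771772051024 F -5.278747902579739 -0.27767245505805027 3.2420281760740766 w 0.051098349963253444
```

Sliding at about 5 N; continuing in small steps.

Request:
step_arm(moves=[{"grip":1,"xyz":[0.005,0,0.0013],"twist":[0,0,0]},{"grip":1,"xyz":[0.008,0,0.002],"twist":[0,0,0]}])

```text
clock: 11.6
tcp_pos: [514.1, 20.6, 101.9]
tcp_rot: [[0.957, -0.139, 0.255], [-0.134, -0.99, -0.036], [0.258, -0.0, -0.966]]
force: [-4.5, 0.2, 2.1]
grip_width: 0.1
gripper_force: 2.0
```

Request:
step_arm(moves=[{"grip":1,"xyz":[0.004,0,0.001],"twist":[0,0,0]},{"grip":1,"xyz":[0.007,0,0.002],"twist":[0,0,0]}])

```text
clock: 11.8
tcp_pos: [515.2, 20.4, 101.9]
tcp_rot: [[0.957, -0.139, 0.255], [-0.134, -0.99, -0.036], [0.258, -0.0, -0.966]]
force: [-6.0, 0.7, 3.1]
grip_width: 0.4
gripper_force: 2.9
```

Request:
step_arm(moves=[{"grip":1,"xyz":[0.004,0,0.001],"twist":[0,0,0]},{"grip":1,"xyz":[0.004,0,0.001],"twist":[0,0,0]}])

```text
clock: 12.0
tcp_pos: [515.3, 20.4, 101.8]
tcp_rot: [[0.957, -0.139, 0.254], [-0.134, -0.99, -0.036], [0.257, 0.0, -0.967]]
force: [-9.5, 1.4, 6.2]
grip_width: 0.2
gripper_force: 4.9
```

Request:
step_arm(moves=[{"grip":1,"xyz":[0.005,0,0.001],"twist":[0,0,0]},{"grip":1,"xyz":[0.005,0,0.001],"twist":[0,0,0]}])

```text
clock: 12.2
tcp_pos: [515.5, 20.4, 101.8]
tcp_rot: [[0.958, -0.139, 0.253], [-0.134, -0.99, -0.036], [0.255, 0.0, -0.967]]
force: [-16.3, 0.4, 11.1]
grip_width: 0.3
gripper_force: 8.3
```

Run:
```python
from h import *
sh();c=vision.get_calibration('top');im=vision.snapshot('wrist');cv2.imwrite('pics/w5.png',im[:,:,::-1])
```

```text
t 12.2 shaker tcp -54.05255096133302 -48.213357707155524 101.8058017463852 F -16.24020455316974 -1.9032690792372033 11.114597435329108 w 0.2562080407928869
```

View pics/w5.png

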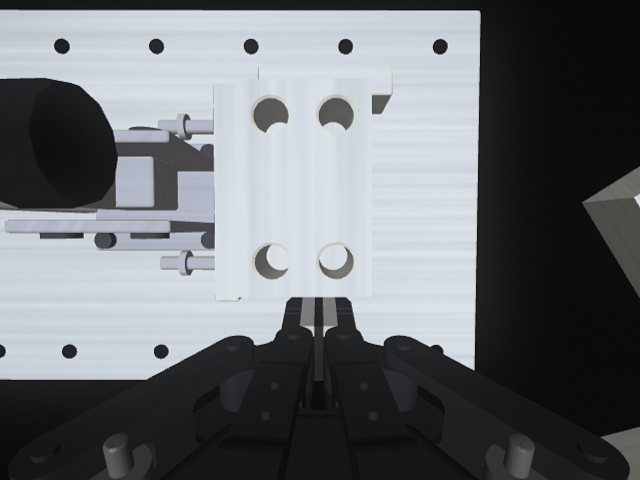

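Picture: the block stands square in the corner, end on the side stop (258..392, 68..90) and long side at the end stop (column ≈215). Now back round for the final press in +y.

Request:
step_arm(moves=[{"grip":1,"xyz":[-0.03,0,-0.008],"twist":[0,0,0]},{"grip":1,"xyz":[-0.2,0.02,-0.05],"twist":[0,0,0]},{"grip":1,"xyz":[-0.2,0.3,-0.05],"twist":[0,0,0]},{"grip":1,"xyz":[-0.2,0.45,-0.05],"twist":[0,-0.03,0]},{"grip":1,"xyz":[-0.2,0.45,-0.05],"twist":[0,-0.083,0]},{"grip":1,"xyz":[-0.2,0.45,-0.05],"twist":[0,-0.083,0]}])

```text
clock: 12.85
tcp_pos: [478.0, -43.2, 102.0]
tcp_rot: [[0.99, -0.14, -0.001], [-0.14, -0.99, 0.0], [-0.001, 0.0, -1.0]]
force: [-0.6, 0.1, -0.4]
grip_width: -0.0
gripper_force: 0.0
```

Run:
```python
from h import *
sh();to(W(0,-112,103.5),-0.14);to(W(0,-84,103.5),-0.14)
```

```text
t 12.85 shaker tcp -82.31089521929266 -116.44908042082284 101.9851492551871 F -0.5575341593083551 0.004481777761164149 -0.4161050871776471 w -0.02583840388359293
xyz [ 0.549 -0.03  -0.011] twist [ 0.  0. -0.] rows>= 1.6488993182887581
xyz [ 0.549 -0.216 -0.011] twist [ 0.  0. -0.] rows>= 1.7697820416540035
```

Request:
step_arm(moves=[{"grip":1,"xyz":[0.25,0,-0.01],"twist":[0,0,0]},{"grip":1,"xyz":[0.55,-0.03,-0.01],"twist":[0,0,0]},{"grip":1,"xyz":[0.55,-0.1,-0.01],"twist":[0,0,0]},{"grip":1,"xyz":[0.55,-0.17,-0.01],"twist":[0,0,0]},{"grip":1,"xyz":[0.55,-0.21,-0.01],"twist":[0,0,0]},{"grip":1,"xyz":[0.55,-0.22,-0.01],"twist":[0,0,0]},{"grip":1,"xyz":[0.55,-0.225,-0.01],"twist":[0,0,0]}])

```text
clock: 13.55
tcp_pos: [562.6, -20.1, 103.3]
tcp_rot: [[0.99, -0.138, 0.001], [-0.138, -0.99, -0.0], [0.001, 0.0, -1.0]]
force: [-0.4, -0.7, 0.2]
grip_width: 0.2
gripper_force: 0.0
```

```bash
python3 -c "
from h import *
sh()"
```

```text
t 13.55 shaker tcp -1.7658762261325631 -81.67402035832711 103.33359718261678 F -0.33858984762546446 -0.7633239175519897 0.24957193602261044 w 0.17064909710024412
```

Request:
step_arm(moves=[{"grip":1,"xyz":[0,-0.005,0],"twist":[0,0,0]},{"grip":1,"xyz":[0,-0.008,0],"twist":[0,0,0]}])

```text
clock: 13.75
tcp_pos: [562.8, -19.7, 103.3]
tcp_rot: [[0.99, -0.139, -0.0], [-0.139, -0.99, -0.001], [-0.0, 0.001, -1.0]]
force: [-3.8, -6.6, 3.3]
grip_width: -0.1
gripper_force: 3.2
```

Request:
step_arm(moves=[{"grip":1,"xyz":[0,-0.005,0],"twist":[0,0,0]},{"grip":1,"xyz":[0,-0.005,0],"twist":[0,0,0]}])

```text
clock: 13.95
tcp_pos: [562.8, -19.6, 103.3]
tcp_rot: [[0.99, -0.139, -0.001], [-0.139, -0.99, -0.001], [-0.0, 0.001, -1.0]]
force: [-5.6, -8.7, 4.2]
grip_width: 0.2
gripper_force: 4.5
```

Request:
step_arm(moves=[{"grip":1,"xyz":[0,-0.006,0],"twist":[0,0,0]},{"grip":1,"xyz":[0,-0.006,0],"twist":[0,0,0]}])

```text
clock: 14.15
tcp_pos: [562.8, -19.4, 103.4]
tcp_rot: [[0.99, -0.139, -0.001], [-0.139, -0.99, -0.002], [-0.0, 0.002, -1.0]]
force: [-7.9, -14.3, 6.2]
grip_width: -0.3
gripper_force: 7.5
```

```bash
python3 -c "
from h import *
sh()"
```

```text
t 14.15 shaker tcp -1.6091892470354845 -80.95687372449115 103.37009737057879 F -5.796775395854969 -15.253906673374948 6.18835620638425 w -0.3403527597799945
```

Request:
step_arm(moves=[{"grip":1,"xyz":[0,0,0],"twist":[0,0,0]},{"grip":1,"xyz":[0,0,0],"twist":[0,0,0]},{"grip":1,"xyz":[0,0,0],"twist":[0,0,0]},{"grip":1,"xyz":[0,0,0],"twist":[0,0,0]},{"grip":1,"xyz":[0,0,0],"twist":[0,0,0]},{"grip":1,"xyz":[0,0,0],"twist":[0,0,0]}])

```text
clock: 14.75
tcp_pos: [562.8, -19.4, 103.4]
tcp_rot: [[0.99, -0.139, -0.001], [-0.139, -0.99, -0.002], [-0.0, 0.002, -1.0]]
force: [-8.0, -13.4, 6.1]
grip_width: 0.2
gripper_force: 7.3
```

Request:
step_arm(moves=[{"grip":1,"xyz":[0,0,0],"twist":[0,0,0]},{"grip":1,"xyz":[0,0,0],"twist":[0,0,0]},{"grip":1,"xyz":[0,0,0],"twist":[0,0,0]},{"grip":1,"xyz":[0,0,0],"twist":[0,0,0]},{"grip":1,"xyz":[0,0,0],"twist":[0,0,0]},{"grip":1,"xyz":[0,0,0],"twist":[0,0,0]},{"grip":1,"xyz":[0,0,0],"twist":[0,0,0]}])

```text
clock: 15.45
tcp_pos: [562.8, -19.3, 103.4]
tcp_rot: [[0.99, -0.139, -0.001], [-0.139, -0.99, -0.002], [-0.0, 0.002, -1.0]]
force: [-7.5, -12.6, 6.0]
grip_width: -0.1
gripper_force: 7.2
```

Request:
step_arm(moves=[{"grip":1,"xyz":[0,-0.004,0],"twist":[0,0,0]},{"grip":1,"xyz":[0,-0.004,0],"twist":[0,0,0]},{"grip":1,"xyz":[0,-0.004,0],"twist":[0,0,0]}])

```text
clock: 15.75
tcp_pos: [562.9, -19.2, 103.4]
tcp_rot: [[0.99, -0.14, -0.001], [-0.14, -0.99, -0.003], [-0.001, 0.003, -1.0]]
force: [-9.1, -18.1, 6.6]
grip_width: -0.1
gripper_force: 9.2
```

Request:
step_arm(moves=[{"grip":1,"xyz":[0,0,0],"twist":[0,0,0]},{"grip":1,"xyz":[0,0,0],"twist":[0,0,0]},{"grip":1,"xyz":[0,0,0],"twist":[0,0,0]},{"grip":1,"xyz":[0,0,0],"twist":[0,0,0]},{"grip":1,"xyz":[0,0,0],"twist":[0,0,0]},{"grip":1,"xyz":[0,0,0],"twist":[0,0,0]},{"grip":1,"xyz":[0,0,0],"twist":[0,0,0]},{"grip":1,"xyz":[0,0,0],"twist":[0,0,0]},{"grip":1,"xyz":[0,0,0],"twist":[0,0,0]},{"grip":1,"xyz":[0,0,0],"twist":[0,0,0]}])

```text
clock: 16.75
tcp_pos: [562.9, -19.1, 103.4]
tcp_rot: [[0.99, -0.14, -0.001], [-0.14, -0.99, -0.003], [-0.001, 0.003, -1.0]]
force: [-8.4, -16.9, 7.7]
grip_width: -0.0
gripper_force: 8.9
```

Request:
step_arm(moves=[{"grip":1,"xyz":[0,0.01,0],"twist":[0,0,0]},{"grip":1,"xyz":[0,0.03,0],"twist":[0,0,0]},{"grip":1,"xyz":[0,0.15,0],"twist":[0,0,0]},{"grip":1,"xyz":[0,0.2,-0.2],"twist":[0,0,0]},{"grip":1,"xyz":[0,0.2,-0.5],"twist":[0,0,0]},{"grip":1,"xyz":[0,0.2,-0.8],"twist":[0,0,0]},{"grip":1,"xyz":[0,0.2,-1.0],"twist":[0,0,0]},{"grip":1,"xyz":[0,0.2,-1.0],"twist":[0,0,0]}])

```text
clock: 17.55
tcp_pos: [560.4, -46.9, 257.7]
tcp_rot: [[0.99, -0.139, 0.008], [-0.139, -0.99, -0.001], [0.008, -0.0, -1.0]]
force: [0.3, 0.4, -0.2]
grip_width: 0.5
gripper_force: 0.0
```

Run:
```python
from h import *
sh()
for f in (0,.2,.4,.6,.7,.8,.9,.97,1.03,1.08):
    a=1.12-f; print(f, 40+100*np.cos(a)-7*np.sin(a)-16, 125+100*np.sin(a)+7*np.cos(a)+17)
to(W(0,35,275),-0.14)
im=vision.snapshot('wrist');cv2.imwrite('pics/w6.png',im[:,:,::-1])
```

```text
t 17.55 shaker tcp -0.15132347538452617 -108.52417097929957 257.6637584763992 F 0.2861152369017452 0.4674796050501253 -0.23545418771232024 w 0.4694060819490942
0 61.267541532435686 235.05982134158748
0.2 79.0128043240917 225.80090310014086
0.4 94.56488021028919 213.20110730113356
0.6 107.30375700285883 197.76274804211724
0.7 112.45457085981383 189.1676678881432
0.8 116.72157588393125 180.10130398818887
0.9 120.06213757149447 170.6542444534012
0.97 121.83104086628904 163.86521079291225
1.03 122.96612345681334 157.95952405088508
1.08 123.64008532679136 152.99333416529026
xyz [ 0.003 -0.957 -0.115] twist [-0.    -0.002  0.   ] rows>= 2.891349552383627
```

View pics/w6.png

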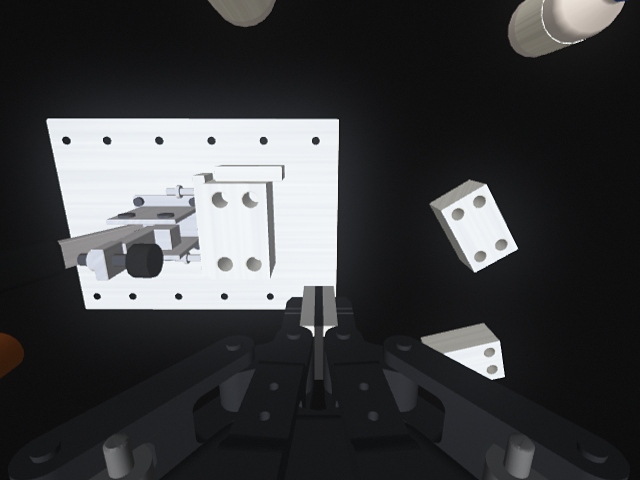

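Picture: the block sits in the corner after release, clamp still open. Now to the handle.

Request:
step_arm(moves=[{"grip":1,"xyz":[0,-0.1,-0.11],"twist":[0,0,0]},{"grip":1,"xyz":[0,-0.4,-0.11],"twist":[0,0,0]},{"grip":1,"xyz":[0,-0.7,-0.11],"twist":[0,0,0]},{"grip":1,"xyz":[0,-0.95,-0.11],"twist":[0,0,0]},{"grip":1,"xyz":[0,-0.97,0.05],"twist":[0,0,0]},{"grip":1,"xyz":[0,-0.98,0.15],"twist":[0,0,0]},{"grip":1,"xyz":[0,-0.99,0.15],"twist":[0,0,0]},{"grip":1,"xyz":[0,-0.99,0.15],"twist":[0,0,0]}])

```text
clock: 18.4
tcp_pos: [579.7, 100.4, 230.1]
tcp_rot: [[0.99, -0.139, -0.001], [-0.139, -0.99, -0.0], [-0.001, 0.0, -1.0]]
force: [-0.6, -0.8, 0.3]
grip_width: -0.0
gripper_force: 0.0
```

Run:
```python
from h import *
sh();to(W(0,61,235),-0.14)
```

```text
t 18.4 shaker tcp -1.6422568211254993 39.98940175759716 230.08442837987423 F -0.45445031388106555 -0.8651962944603818 0.34275598790239187 w -0.029089372826883883
xyz [ 0.011 -0.14  -0.033] twist [0. 0. 0.] rows>= 0.432807178940684
```

Request:
step_arm(moves=[{"grip":1,"xyz":[0.01,-0.09,-0.02],"twist":[0,0,0]},{"grip":1,"xyz":[0.01,-0.14,-0.027],"twist":[0,0,0]},{"grip":1,"xyz":[0.01,-0.17,-0.016],"twist":[0,0,0]},{"grip":1,"xyz":[0.01,-0.203,-0.005],"twist":[0,0,0]},{"grip":1,"xyz":[0.01,-0.232,0.012],"twist":[0,0,0]},{"grip":1,"xyz":[0.01,-0.26,0.028],"twist":[0,0,0]}])

```text
clock: 19.0
tcp_pos: [586.8, 139.1, 226.2]
tcp_rot: [[0.99, -0.139, 0.0], [-0.139, -0.99, -0.0], [0.0, 0.0, -1.0]]
force: [-0.1, -0.6, 2.4]
grip_width: -0.1
gripper_force: 1.0
```

Run:
```python
from h import *
sh();im=vision.snapshot('side');cv2.imwrite('pics/s7.png',cv2.resize(im[100:340,200:480,::-1],None,fx=2.4,fy=2.4,interpolation=2))
```

```text
t 19.0 shaker tcp -0.09601528236246264 79.31566351760404 226.18675033907087 F -0.04458569455429615 -0.6265417914574829 2.442563075325844 w -0.07122681799201228
```

View pics/s7.png

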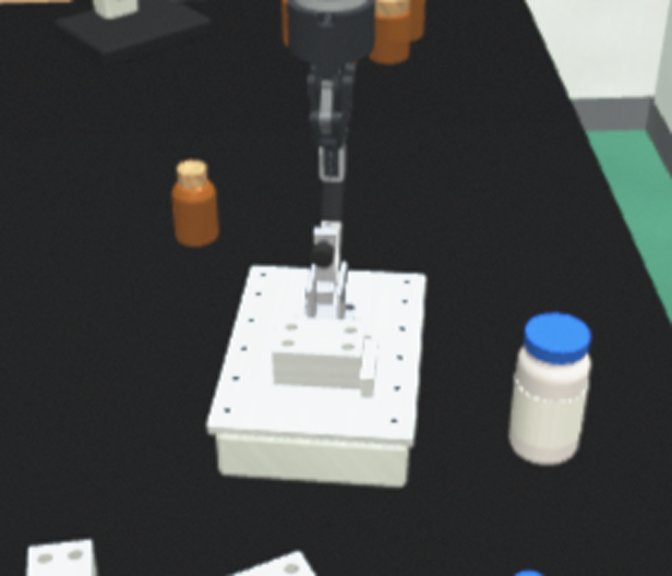

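The fingertips are on the black grip (2.4 N). Following the arc.

Request:
step_arm(moves=[{"grip":1,"xyz":[0,-0.027,0.019],"twist":[0,0,0]},{"grip":1,"xyz":[0,-0.054,0.04],"twist":[0,0,0]},{"grip":1,"xyz":[0,-0.08,0.062],"twist":[0,0,0]},{"grip":1,"xyz":[0,-0.104,0.084],"twist":[0,0,0]},{"grip":1,"xyz":[0,-0.127,0.108],"twist":[0,0,0]},{"grip":1,"xyz":[0,-0.149,0.133],"twist":[0,0,0]},{"grip":1,"xyz":[0,-0.169,0.16],"twist":[0,0,0]},{"grip":1,"xyz":[0,-0.189,0.187],"twist":[0,0,0]},{"grip":1,"xyz":[0,-0.206,0.215],"twist":[0,0,0]},{"grip":1,"xyz":[0,-0.223,0.244],"twist":[0,0,0]}])

```text
clock: 20.05
tcp_pos: [591.3, 172.2, 189.2]
tcp_rot: [[0.99, -0.139, -0.0], [-0.139, -0.99, -0.0], [-0.0, 0.0, -1.0]]
force: [-0.3, 1.0, 0.4]
grip_width: -0.3
gripper_force: 0.0
```

Run:
```python
from h import *
sh()
```

```text
t 20.05 shaker tcp -0.1943785571341271 112.66969102514733 189.2474468472612 F -0.43446080498777573 0.9087525769029812 0.357004584153976 w -0.2980355217046526
```

Request:
step_arm(moves=[{"grip":1,"xyz":[0,-0.015,0.03],"twist":[0,0,0]},{"grip":1,"xyz":[0,-0.028,0.06],"twist":[0,0,0]},{"grip":1,"xyz":[0,-0.034,0.075],"twist":[0,0,0]},{"grip":1,"xyz":[0,-0.04,0.09],"twist":[0,0,0]}])

```text
clock: 20.45
tcp_pos: [592.3, 178.2, 176.9]
tcp_rot: [[0.99, -0.138, 0.001], [-0.138, -0.99, 0.0], [0.001, -0.001, -1.0]]
force: [-3.0, -0.3, 8.8]
grip_width: -0.4
gripper_force: 4.6
```

Request:
step_arm(moves=[{"grip":1,"xyz":[0,-0.006,0.015],"twist":[0,0,0]},{"grip":1,"xyz":[0,-0.011,0.03],"twist":[0,0,0]},{"grip":1,"xyz":[0,-0.015,0.045],"twist":[0,0,0]}])

```text
clock: 20.75
tcp_pos: [592.7, 180.6, 170.3]
tcp_rot: [[0.99, -0.138, 0.001], [-0.138, -0.99, 0.001], [0.001, -0.001, -1.0]]
force: [-4.2, 2.5, 7.6]
grip_width: -0.1
gripper_force: 4.1
```

Run:
```python
from h import *
sh()
```

```text
t 20.75 shaker tcp -0.0495898302228242 121.20222892480339 170.34295720742693 F -4.531498235953379 1.9031595511807518 7.612920174108567 w -0.05711032743450142
```

Request:
step_arm(moves=[{"grip":1,"xyz":[0,-0.004,0.015],"twist":[0,0,0]},{"grip":1,"xyz":[0,-0.007,0.03],"twist":[0,0,0]},{"grip":1,"xyz":[0,-0.01,0.045],"twist":[0,0,0]},{"grip":1,"xyz":[0,-0.012,0.06],"twist":[0,0,0]}])

```text
clock: 21.15
tcp_pos: [592.9, 182.2, 160.6]
tcp_rot: [[0.99, -0.138, 0.001], [-0.138, -0.99, 0.0], [0.001, -0.001, -1.0]]
force: [0.7, 1.4, 2.1]
grip_width: 0.2
gripper_force: 0.9
```

Request:
step_arm(moves=[{"grip":1,"xyz":[0,-0.002,0.015],"twist":[0,0,0]},{"grip":1,"xyz":[0,-0.004,0.03],"twist":[0,0,0]},{"grip":1,"xyz":[0,-0.005,0.042],"twist":[0,0,0]}])

```text
clock: 21.45
tcp_pos: [592.7, 182.5, 153.6]
tcp_rot: [[0.99, -0.139, -0.001], [-0.139, -0.99, -0.0], [-0.001, 0.0, -1.0]]
force: [0.7, 0.3, -1.0]
grip_width: 0.4
gripper_force: 0.0
```

Run:
```python
from h import *
sh()
```

```text
t 21.45 shaker tcp -0.306804806985522 123.13116270232968 153.55907244012067 F 0.692581139893197 0.434368216156403 -1.0053041322761571 w 0.3993032812834606
```

It has snapped past dead centre. I press lightly further to confirm it's on its stop.

Request:
step_arm(moves=[{"grip":1,"xyz":[0,0,0.007],"twist":[0,0,0]},{"grip":1,"xyz":[0,0,0.012],"twist":[0,0,0]}])

```text
clock: 21.65
tcp_pos: [592.8, 182.6, 152.3]
tcp_rot: [[0.99, -0.139, -0.0], [-0.139, -0.99, -0.0], [-0.0, 0.0, -1.0]]
force: [-2.3, -0.8, 5.9]
grip_width: -0.1
gripper_force: 2.6
```

Request:
step_arm(moves=[{"grip":1,"xyz":[0,0,0.006],"twist":[0,0,0]},{"grip":1,"xyz":[0,0,0.006],"twist":[0,0,0]}])

```text
clock: 21.85
tcp_pos: [592.8, 182.7, 152.3]
tcp_rot: [[0.99, -0.139, 0.0], [-0.139, -0.99, 0.0], [0.0, -0.0, -1.0]]
force: [-4.6, -1.6, 7.5]
grip_width: -0.0
gripper_force: 3.7
```

Request:
step_arm(moves=[{"grip":1,"xyz":[0,0,0.006],"twist":[0,0,0]},{"grip":1,"xyz":[0,0,0.006],"twist":[0,0,0]}])

```text
clock: 22.05
tcp_pos: [592.9, 182.7, 152.1]
tcp_rot: [[0.99, -0.138, 0.001], [-0.138, -0.99, 0.0], [0.001, -0.0, -1.0]]
force: [-6.7, -1.7, 13.4]
grip_width: 0.1
gripper_force: 6.9
```

Request:
step_arm(moves=[{"grip":1,"xyz":[0,0,-0.02],"twist":[0,0,0]},{"grip":1,"xyz":[0,0,-0.2],"twist":[0,0,0]},{"grip":1,"xyz":[0,0,-0.5],"twist":[0,0,0]},{"grip":1,"xyz":[-0.2,0.3,-0.8],"twist":[0,0,0]},{"grip":1,"xyz":[-0.4,0.6,-0.9],"twist":[0,0,0]},{"grip":1,"xyz":[-0.5,0.9,-0.9],"twist":[0,0,0]},{"grip":1,"xyz":[-0.5,0.9,-0.9],"twist":[0,0,0]}])

```text
clock: 22.75
tcp_pos: [498.3, 57.2, 286.9]
tcp_rot: [[0.99, -0.14, 0.002], [-0.14, -0.99, -0.0], [0.002, -0.0, -1.0]]
force: [0.5, -0.1, 0.4]
grip_width: 0.0
gripper_force: 0.0
```

Run:
```python
from h import *
sh();im=vision.snapshot('wrist');cv2.imwrite('pics/w8.png',im[:,:,::-1])
```

```text
t 22.75 shaker tcp -76.22906955744058 -14.204707276737922 286.8909002757372 F 0.5307079361011547 -0.05101875334498206 0.3957369629296704 w 0.023755664774100776
```

View pics/w8.png

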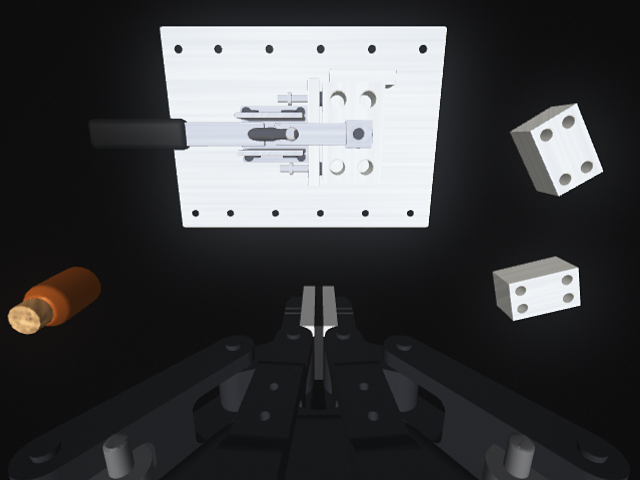

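Picture: clamp arm down with the pad on the block's plain middle (358,134), handle level, the block in its corner, jar untouched. One numeric check of the gap at the screw heads; no more pictures.

Run:
```python
from h import *
g=cv2.imread('pics/w8.png',0)
for r_ in (90,100,110,165,170,178): print(r_,g[r_,305:345])
s=np.load('shk.npz');c=vision.get_calibration('wrist')
P=ray(c,[[338,99],[367,99],[337,167],[366,167]],115)[:,:2]-s['O']
print(P@s['X'],P@s['Y'],(P@s['Y']).mean(),(P@s['X']).mean())
print('col of block face at top if y=-15,-20', [proj(c,[W(-30,y,z)]) for y,z in ((-15,115),(-20,115),(-15,88),(-20,88))])
```

```text
90 [242 240 225 245 238 238 238 238 239 239 240 239 241 240 229 240 236 203
 246 244 242 242 240 238 236 235 238 239 239 236 229 213 200 207 211 219
 226 238 240 240]
100 [211 209 221 247 240 238 238 239 239 240 240 240 242 243 179  87  99 177
 250 244 243 242 241 239 232 233 245 243 244 244 243 245 244 243 242 239
 238 239 204 114]
110 [220 221 228 247 240 239 239 239 240 240 240 241 241 240 229 244 240 206
 246 244 243 243 241 239 237 237 239 239 240 241 241 240 241 243 244 244
 242 242 241 241]
165 [206 207 201 196 246 243 243 242 242 244 245 244 245 246 168  86 113 213
 248 244 244 244 242 239 231 234 242 241 242 244 244 244 244 244 243 242
 243 241 150 148]
170 [214 214 205 179 248 244 243 243 242 244 245 245 246 247 167  86 113 213
 249 244 244 244 242 240 232 196 186 240 247 246 246 246 246 246 240 229
 169 150 147 189]
178 [241 242 239 221 246 244 243 243 243 244 245 244 245 243 223 243 240 229
 244 243 244 244 242 240 238 240 241 241 241 242 242 242 242 243 243 243
 242 242 240 242]
[ 26.74   26.71  -27.071 -27.098] [-30.702 -54.086 -30.671 -55.356] -42.7040343879539 -0.17979050706984712
col of block face at top if y=-15,-20 [array([[318.595, 170.516]]), array([[324.451, 170.509]]), array([[318.602, 167.827]]), array([[323.984, 167.822]])]
```

```bash
python3 -c "
from cell import r
print(r.sign_off())"
```

```text
the job is handed in; nothing more can be done
None
```

The block is home in the corner and was pressed at about 13–19 N for over two seconds. It was then clamped with the handle on its stop, and the job was handed in at about 23 s; the highest push on a stop was about 23 N, and I viewed 12 pictures, two over the limit of 10.

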